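# Stamp the jar cap

## Robot

A 6-joint arm with a two-finger parallel gripper is mounted at the origin on the work surface. World frame = base frame: x ahead of the robot, y to its left, z up, the work surface at z = 0. Lengths are in m, angles in rad, forces in N, time in s.
With the tool pointing down it reaches from about 0.25 to 0.775 m from the base axis. Payload 8.9 kg.
Tool frame: the origin (TCP) lies at the very end of the fingers, on their centre line; the grasp point (between the pads) lies 19 mm behind it; z points along the fingers, y is the direction in which the jaws open and shut (so a half turn about z gives the same grasp; the last joint's range is limited). The gripper opens to 85 mm and grips with 20 to 120 N. Pads are 22 mm wide; open, the fingers measure 114 mm over their backs; the gripper's body (76 mm by 85 mm) begins 54 mm behind the grasp point. The pads swing forward as they close: fully open they stand 13 mm farther back than shut.
Start: joints at [-1.268, 0.291, -0.153, 1.127, 0, 1.431], TCP at [0.224, -0.475, 0.231] pointing down, gripper open.
Joint ranges: [-2.52, 2.52], [-0.91, 1.74], [-1.3, 1.37], [-1.96, 2.02], [-1.52, 1.47], [-3.14, 3.14]. Speed limits (rad/s): [2.22, 2.22, 2.79, 3.14, 3.14, 3.14].

## Interface

Orientations are given as a 3x3 rotation matrix whose columns are the frame's x, y, z axes.
In Python, from bench import env, cams, workorder, finder gives the robot as it stands. The module is installed in compiled form; this text tells all that it offers.
- The arm moves only by the shell command python3 -m pendant 'ROWS'. ROWS is JSON, a list of rows, each an object with "dp": the shift along the tool's x, y, z in m, a list of three; "delta_rot": the turn, a rotation vector about the tool's x, y, z in degrees, a list of three; "gripper": the finger opening in m, from 0 to 0.0854. A call has 1 to 8 rows; each row shifts and turns the pose as measured when the row begins, along the tool's axes as they then stand; what a row does not reach is not made up. A row lasts 1/8 s, in which the tool goes at most 62.5 mm and 10.7 degrees, less where a joint would pass 70% of its speed; a pose out of reach is approached as far as the arm can. A call is refused whole if a number of a shift passes 0.0625 or a number of a turn 10.7, either way. A call with a gripper value outside its range is refused whole. The fingers move at their own pace and stop on an object; the grip force is fixed at half the most. Time passes only in rows, so rows that do not move let the fingers close. It gives the time, the measured TCP pose, the force and the opening at its end, in the units of the state.
- env.state(): the state, without advancing time (a new reading comes with each control period).
- cams.read_camera(name): name is "side" or "top"; returns a dict with "color" (480x640x3 uint8, blue, green, red), "fx", "fy", "cx", "cy" (pixels), "rvec" (rotation vector, rad) and "tvec" (3), from world to camera coordinates, as OpenCV has them. Camera axes: x right, y down, z forward; pixel columns grow to the right and rows downward; lengths in m; the calibration is good to about 2 mm. A picture is of the moment at which its call begins. There is no depth.
- workorder.job_done(): hands the job in, once; it reports no verdict.
Trained networks look in a picture, given as the dict that the camera call returned (one of the last four; its "shot" number tells which), for a name from the list of things; names that differ only in an ending like _2 or _b are one class to them, and where a whole thing is asked for, a point or a joint stands for the part that bears it (a point fixed in the world has none). Each returns a list of dicts, best first, with "score" (0 to 1); they miss things now and then, are a little off and sometimes report something else, mostly with a low value. They report only what shows in the picture. A call takes as long as a camera call.
- finder.recognise(picture, query): "extent" ([left, top, right, bottom] in pixels, round what is visible of it).
The state is a dict: "clock": time; "joint_positions": joint angles; "joint_velocities": joint speeds; "joint_torque": joint torques, N m; "eef_pos": TCP position; "orientation": TCP orientation; "ft_force": force on the tool from outside, world axes, zero at the start; "wrist_torque": the same for the moment, N m; "grip_width": finger opening in m.
Only numpy, scipy, OpenCV 4.12 (cv2) and the standard library are available. Lean on these libraries where they do the work, as an engineer would, in place of code of your own. Each camera call takes 0.05 s, during which the arm holds its last target.

## Task

Two spring stamps stand on the bench, and one of them holds a white jar cap in its nest, up against the anvil. Mark that cap: draw the stamp's striker back by its upright black knob until the sear catches and it stays back when you let go, then press the stamp's trip pad down to fire the striker into the cap. Do not touch the other stamp, whose nest is empty.

Things in the scene. Friction and masses are not known exactly. Their poses are not given: they have to be found in the camera images.
- stamp: The loaded spring stamp, fixed: navy base 250 (x) x 150 (y) x 14 mm, steel striker rod along its middle at z 55 mm; at its +x end a white jar cap (dia 56, 18 thick) on edge before the anvil. Origin: centre of the base's underside; z up; +x is the way the striker hits. Stands left or right, its +x within 0.5 rad of straight away from the robot. Apart from the knob nothing exceeds z 85 mm.
- striker (a joint): Loaded stamp's striker, m drawn back to the stamp's -x: 0 home on the cap, sear catches at 0.040, stop 0.050. Knob: black upright cylinder, dia 24 mm, z 80-120 mm, at x -15 mm, y 0 when home; moves with the striker. Spring 7 N at 0, 13 N at 0.040, sear adds a few N. Draw to about 0.045, let go: it stays at about 0.040. Let go short of the catch it snaps home.
- trip (a joint): Loaded stamp's trip pad (works the sear), m pressed down: 0 up, 0.009 stop. Flat aluminium square 30 x 30 mm, in the stamp's frame centred at x 24, y -55 mm, top at z 78 mm when up. Sprung: 3 N at the top, 6 to 9 N lower down. The sear lets go at about 0.005: press to about 0.008. Rises by itself when released, and dips by itself while the striker is being drawn.
- spare_stamp: The other stamp, on the other side of the bench: same shape, size, axes and origin, with a like knob and pad, but no cap; the nest before its anvil is empty. Not to be touched.

How it is judged:
By the outcome, as a careful person would: the job done as asked, in the order asked, and still so for the second after the job is handed in, with the robot touching nothing.
It also fails if it takes over 38 s, if anything falls off the work surface, if the arm or the gripper's body presses on something with over 40 N, if the wrist force passes 120 N, or if a joint passes its speed limit or range.

## Working session

There is one attempt and no reset: what is moved stays moved. The work goes in short steps, Python scripts to look and compute and a shell command to move; the robot and the scene stay as the last step left them, time stands still between calls to the robot, and variables do not carry over. Pictures are saved under pics/ and viewed, and the job is handed in when it is done.

```bash
mkdir -p pics
python3 - <<'E'
from bench import env, cams, finder
import cv2
s=env.state();print(s['clock'],s['eef_pos'],s['orientation'],s['grip_width'])
for n in("side","top"):
    p=cams.read_camera(n);cv2.imwrite(f"pics/{n}0.png",p['color'])
    print(n,p['fx'],p['cx'],p['cy'],p['rvec'],p['tvec'])
    for q in("stamp","striker","trip","spare_stamp"):
        print(q,[(d['score'],d['extent']) for d in finder.recognise(p,q)][:3])
print(env.state()['clock'])
E
```

```text
0.0 [ 0.22435733 -0.47413765  0.23072201] [[ 9.03960136e-01  4.27616562e-01 -3.84862182e-04]
 [ 4.27616683e-01 -9.03959211e-01  1.31050645e-03]
 [ 2.12494548e-04 -1.34921908e-03 -9.99999067e-01]] 0.08508260637275418
side 528.8829592009228 319.9591365870047 236.75270438973703 [ 2.21849752 -0.10542829  0.06963083] [-0.58833193  0.05576427  0.87572731]
stamp [(0.97, [187.3, 299.7, 388.7, 422.4]), (0.28, [220.3, 297.5, 352.7, 346.8])]
striker [(0.16, [235.6, 141.3, 379.7, 235.8])]
trip [(0.65, [298.1, 341.4, 322.9, 378.6])]
spare_stamp [(0.67, [189.0, 300.8, 388.1, 421.3]), (0.63, [237.3, 142.1, 379.6, 232.7])]
top 529.3871585631284 318.8268216891411 242.90922097461586 [ 2.14614478 -2.12777358  0.15224002] [0.00226999 0.58117651 0.87283053]
stamp [(0.74, [409.3, 205.4, 509.0, 354.9])]
striker [(0.67, [457.2, 229.5, 486.4, 357.9])]
trip [(0.98, [468.2, 252.1, 511.3, 271.9])]
spare_stamp [(0.82, [153.6, 165.8, 286.4, 322.7])]
0.5
```

View pics/side0.png

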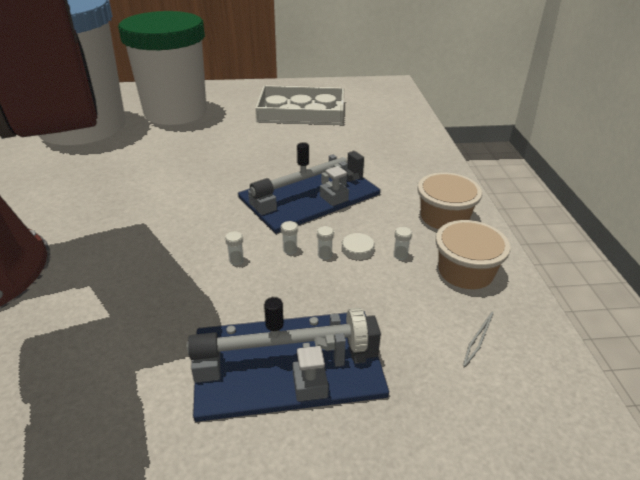

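View pics/top0.png

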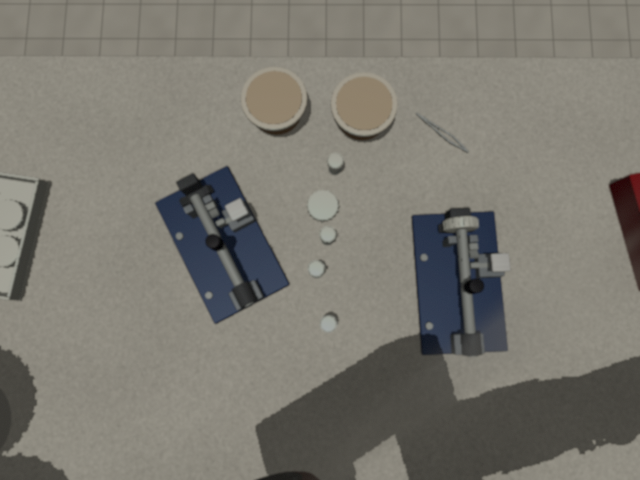

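The top view shows the loaded stamp on the right: base corners about (412,213), (494,211), (507,352), (422,355), cap at (460,222), knob at (474,285) and pad at (499,263). The side view shows its knob at (274,313) and pad at (311,356). The spare stamp is on the left. Next I'll fit the loaded stamp's pose.

```bash
cat > h.py <<'E'
import numpy as np,cv2
def proj(p,P):
    K=np.array([[p['fx'],0,p['cx']],[0,p['fy'],p['cy']],[0,0,1.]])
    return cv2.projectPoints(np.asarray(P,float).reshape(-1,3),np.array(p['rvec'],float),np.array(p['tvec'],float),K,None)[0].reshape(-1,2)
def W(q,P):
    P=np.asarray(P,float);c,s=np.cos(q[2]),np.sin(q[2])
    return P@np.array([[c,-s,0],[s,c,0],[0,0,1]]).T+[q[0],q[1],0]
E
python3 - <<'E'
from bench import cams
from h import *
from scipy.optimize import least_squares
t=cams.read_camera("top");s=cams.read_camera("side")
b=lambda x,y:[x,y,.014]
obs=[(t,b(.125,.075),(412,214)),(t,b(.125,-.075),(494,212)),(t,b(-.125,-.075),(507,351)),(t,b(-.125,.075),(422,355)),
(t,[.024,-.055,.078],(499.5,262.5)),(s,[.024,-.055,.078],(311,356)),(s,[-.015,0,.12],(273.5,303)),(t,[-.015,0,.12],(475,286)),(s,b(-.125,-.075),(194,408)),(s,b(.125,-.075),(386,396))]
f=lambda q:np.concatenate([proj(c,W(q,[P]))[0]-o for c,P,o in obs])
r=least_squares(f,[.45,-.25,0],loss='soft_l1',x_scale=[.1,.1,.1]);q=r.x
print(q,f(q).reshape(-1,2).round(1).tolist())
print('knob',W(q,[[-.015,0,.12],[-.06,0,.12]]),'pad',W(q,[[.024,-.055,.078]]))
a=[t['color'].copy(),s['color'].copy()]
for c,im in((t,a[0]),(s,a[1])):
    for z in(.08,.12):
        cv2.polylines(im,[proj(c,W(q,[[-.015+.012*np.cos(u),.012*np.sin(u),z] for u in np.linspace(0,6.28,30)])).round().astype(int)],1,(0,255,0))
    cv2.polylines(im,[proj(c,W(q,[[.024+.015*i,-.055+.015*j,.078] for i,j in((1,1),(1,-1),(-1,-1),(-1,1))])).round().astype(int)],1,(0,0,255))
    cv2.polylines(im,[proj(c,W(q,[b(.125*i,.075*j) for i,j in((1,1),(1,-1),(-1,-1),(-1,1))])).round().astype(int)],1,(0,255,255))
cv2.imwrite("pics/fit1.png",np.hstack([cv2.resize(a[0][190:380,390:530],None,fx=2.8,fy=2.8),cv2.resize(a[1][280:430,180:400],(400,532))]))
E
```

```text
[ 0.51990187 -0.23993017  0.04334786] [[-0.2, -0.9], [1.0, -1.8], [0.3, 0.5], [-1.4, -0.5], [1.0, -0.4], [-2.7, -2.0], [-2.0, -2.4], [1.3, -1.1], [-4.2, 5.8], [2.3, -5.1]]
knob [[ 0.50491596 -0.24058019  0.12      ]
 [ 0.45995823 -0.24253023  0.12      ]] pad [[ 0.54626271 -0.29383848  0.078     ]]
```

View pics/fit1.png

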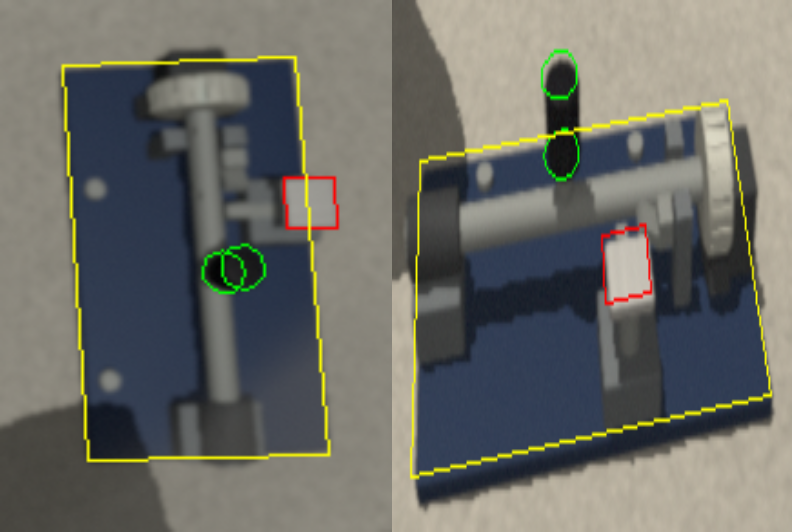

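```bash
python3 -m pendant '[{"dp":[0,0,0],"delta_rot":[0,0,8],"gripper":0.085},{"dp":[0,0,0],"delta_rot":[0,0,8],"gripper":0.085},{"dp":[0,0,0],"delta_rot":[0,0,7],"gripper":0.085},{"dp":[0,0,0],"delta_rot":[0,0,0],"gripper":0.085}]'
cat > where.py <<'E'
from bench import env
import numpy as np,sys
s=env.state();R=np.array(s['orientation']);c=np.array(s['eef_pos'])
print('t',s['clock'],'tcp',c.round(4),'yaw',np.degrees(np.arctan2(R[1,0],R[0,0])).round(2),'tilt',(R[:2,2]).round(4),'w',round(s['grip_width'],4),'F',np.round(s['ft_force'],1))
q=[.5199,-.2399,.04335];a=np.array([np.cos(q[2]),np.sin(q[2])]);n=np.array([-a[1],a[0]]);d=c[:2]-q[:2]
print('in stamp frame',(d@a).round(4),(d@n).round(4),c[2].round(4))
for name,g in(('knob',(-.015,0,.092)),('pad',(.024,-.055,.09))):
    w=np.r_[q[:2]+g[0]*a+g[1]*n,g[2]];print(name,'tool delta',(R.T@(w-c)).round(4))
E
python3 where.py
```

```text
clock: 1.1
eef_pos: [0.2245, -0.4746, 0.2313]
orientation: [[1.0, 0.029, 0.0], [0.029, -1.0, -0.0], [0.0, 0.0, -1.0]]
ft_force: [0.4, 1.6, -0.7]
grip_width: 0.0849
t 1.1 tcp [ 0.2245 -0.4746  0.2313] yaw 1.68 tilt [ 0. -0.] w 0.0849 F [ 0.4  1.6 -0.7]
in stamp frame -0.3053 -0.2216 0.2313
knob tool delta [ 0.2872 -0.2257  0.1393]
pad tool delta [ 0.327  -0.1712  0.1413]
```

```bash
python3 -m pendant '[{"dp":[0.047,-0.037,0],"delta_rot":[0,0,-0.8],"gripper":0.085},{"dp":[0.047,-0.037,0],"delta_rot":[0,0,0],"gripper":0.085},{"dp":[0.047,-0.037,0],"delta_rot":[0,0,0],"gripper":0.085},{"dp":[0.047,-0.037,0],"delta_rot":[0,0,0],"gripper":0.085},{"dp":[0.047,-0.037,0],"delta_rot":[0,0,0],"gripper":0.085},{"dp":[0.047,-0.037,0],"delta_rot":[0,0,0],"gripper":0.085},{"dp":[0,0,0],"delta_rot":[0,0,0],"gripper":0.085}]'
python3 where.py
```

```text
clock: 1.98
eef_pos: [0.5038, -0.2337, 0.2314]
orientation: [[0.998, 0.063, 0.002], [0.063, -0.998, -0.003], [0.002, 0.003, -1.0]]
ft_force: [-0.2, -0.6, 0.4]
grip_width: 0.085
t 1.975 tcp [ 0.5038 -0.2337  0.2314] yaw 3.64 tilt [ 0.0024 -0.0027] w 0.085 F [-0.2 -0.6  0.4]
in stamp frame -0.0158 0.0069 0.2314
knob tool delta [0.0003 0.0065 0.1394]
pad tool delta [0.0382 0.0623 0.1417]
```

```bash
python3 -m pendant '[{"dp":[0,0.006,0.03],"delta_rot":[0.1,0.1,1.0],"gripper":0.085},{"dp":[0,0,0.04],"delta_rot":[0,0,0],"gripper":0.085},{"dp":[0,0,0.02],"delta_rot":[0,0,0],"gripper":0.085},{"dp":[0,0,0],"delta_rot":[0,0,0],"gripper":0.085}]'
python3 where.py
python3 - <<'E'
from bench import cams
import cv2
for n in("side","top"): cv2.imwrite(f"pics/{n}1.png",cams.read_camera(n)['color'])
E
```

```text
clock: 2.48
eef_pos: [0.504, -0.2412, 0.1396]
orientation: [[0.998, 0.056, 0.005], [0.056, -0.998, -0.002], [0.004, 0.003, -1.0]]
ft_force: [0.6, -0.1, -0.1]
grip_width: 0.085
t 2.475 tcp [ 0.504  -0.2412  0.1396] yaw 3.23 tilt [ 0.0045 -0.0024] w 0.085 F [ 0.6 -0.1 -0.1]
in stamp frame -0.0159 -0.0006 0.1396
knob tool delta [ 0.0007 -0.0007  0.0476]
pad tool delta [0.039  0.0548 0.0499]
```

View pics/side1.png

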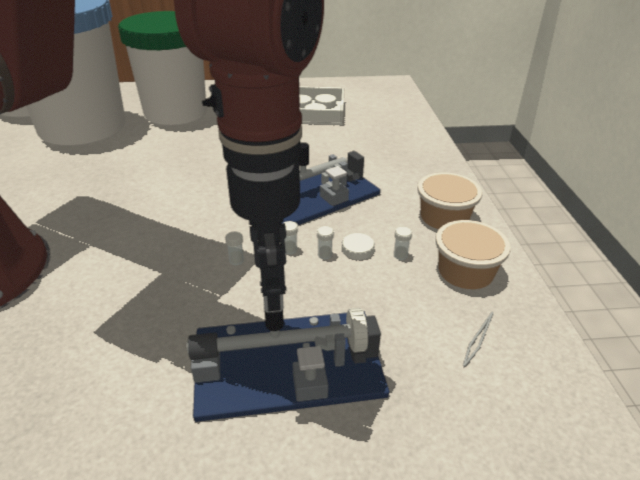

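The near finger sits in front of the knob at about (273,315), so it's lined up in x. I'll go down and close.

```bash
python3 -m pendant '[{"dp":[0.001,-0.001,0.024],"delta_rot":[0,0.2,0.7],"gripper":0.085},{"dp":[0,0,0.022],"delta_rot":[0,0,0],"gripper":0.085},{"dp":[0,0,0],"delta_rot":[0,0,0],"gripper":0.085}]'
python3 where.py
python3 -m pendant '[{"dp":[0,0,0],"delta_rot":[0,0,0],"gripper":0.01},{"dp":[0,0,0],"delta_rot":[0,0,0],"gripper":0.01},{"dp":[0,0,0],"delta_rot":[0,0,0],"gripper":0.01},{"dp":[0,0,0],"delta_rot":[0,0,0],"gripper":0.01},{"dp":[0,0,0],"delta_rot":[0,0,0],"gripper":0.01},{"dp":[0,0,0],"delta_rot":[0,0,0],"gripper":0.01}]' 
python3 where.py
```

```text
clock: 2.95
eef_pos: [0.5088, -0.2433, 0.0988]
orientation: [[0.999, 0.044, 0.016], [0.044, -0.999, -0.008], [0.016, 0.008, -1.0]]
ft_force: [-0.6, 0.4, -0.1]
grip_width: 0.0851
t 2.95 tcp [ 0.5088 -0.2433  0.0988] yaw 2.55 tilt [ 0.0164 -0.0077] w 0.0851 F [-0.6  0.4 -0.1]
in stamp frame -0.0113 -0.0029 0.0988
knob tool delta [-0.0038 -0.0029  0.0067]
pad tool delta [0.0351 0.0521 0.0098]
clock: 3.7
eef_pos: [0.5103, -0.2412, 0.103]
orientation: [[0.999, 0.047, 0.021], [0.047, -0.999, -0.004], [0.021, 0.005, -1.0]]
ft_force: [1.1, -1.5, -3.8]
grip_width: 0.0217
t 3.7 tcp [ 0.5103 -0.2412  0.103 ] yaw 2.68 tilt [ 0.021  -0.0045] w 0.0217 F [ 1.1 -1.5 -3.8]
in stamp frame -0.0096 -0.0009 0.103
knob tool delta [-0.0056 -0.001   0.0109]
pad tool delta [0.0331 0.0541 0.014 ]
```

```bash
python3 -m pendant '[{"dp":[0,0,0],"delta_rot":[0,0,0],"gripper":0.06},{"dp":[0,0,0],"delta_rot":[0,0,0],"gripper":0.06},{"dp":[-0.005,-0.001,0.003],"delta_rot":[-0.2,-1.2,0],"gripper":0.06},{"dp":[0,0,0],"delta_rot":[0,0,0],"gripper":0.06}]'
python3 where.py
python3 -m pendant '[{"dp":[0,0,0],"delta_rot":[0,0,0],"gripper":0.06}]'
```

```text
clock: 4.2
eef_pos: [0.5052, -0.2411, 0.1002]
orientation: [[0.999, 0.046, -0.001], [0.046, -0.999, -0.01], [-0.001, 0.01, -1.0]]
ft_force: [-0.5, 0.1, 0.3]
grip_width: 0.0597
t 4.2 tcp [ 0.5052 -0.2411  0.1002] yaw 2.65 tilt [-0.0008 -0.0102] w 0.0597 F [-0.5  0.1  0.3]
in stamp frame -0.0148 -0.0005 0.1002
knob tool delta [-0.0002 -0.0006  0.0082]
pad tool delta [0.0386 0.0545 0.0107]
clock: 4.32
eef_pos: [0.5053, -0.2411, 0.1002]
orientation: [[0.999, 0.046, -0.001], [0.046, -0.999, -0.01], [-0.001, 0.01, -1.0]]
ft_force: [-0.0, 0.1, -0.0]
grip_width: 0.06
```

```bash
python3 -m pendant '[{"dp":[0,0,0.009],"delta_rot":[0.5,0,0],"gripper":0.06},{"dp":[0,0,0],"delta_rot":[0,0,0],"gripper":0.06}]'
python3 where.py
```

```text
clock: 4.58
eef_pos: [0.5052, -0.2411, 0.0905]
orientation: [[0.999, 0.046, -0.001], [0.046, -0.999, -0.001], [-0.001, 0.001, -1.0]]
ft_force: [-0.9, 0.7, -0.1]
grip_width: 0.0603
t 4.575 tcp [ 0.5052 -0.2411  0.0905] yaw 2.66 tilt [-0.0013 -0.0008] w 0.0603 F [-0.9  0.7 -0.1]
in stamp frame -0.0147 -0.0005 0.0905
knob tool delta [-0.0003 -0.0005 -0.0015]
pad tool delta [0.0386 0.0546 0.0004]
```

```bash
python3 -m pendant '[{"dp":[0,0,0],"delta_rot":[0,0,0],"gripper":0.01},{"dp":[0,0,0],"delta_rot":[0,0,0],"gripper":0.01},{"dp":[0,0,0],"delta_rot":[0,0,0],"gripper":0.01},{"dp":[0,0,0],"delta_rot":[0,0,0],"gripper":0.01}]' 
python3 where.py
```

```text
clock: 5.08
eef_pos: [0.5051, -0.2415, 0.0906]
orientation: [[0.999, 0.046, -0.001], [0.046, -0.999, -0.001], [-0.001, 0.001, -1.0]]
ft_force: [-1.1, -0.7, -1.0]
grip_width: 0.0222
t 5.075 tcp [ 0.5051 -0.2415  0.0906] yaw 2.64 tilt [-0.0013 -0.0014] w 0.0222 F [-1.1 -0.7 -1. ]
in stamp frame -0.0148 -0.0009 0.0906
knob tool delta [-0.0002 -0.0009 -0.0014]
pad tool delta [0.0387 0.0542 0.0006]
```

```bash
python3 -m pendant '[{"dp":[-0.008,0,0],"delta_rot":[0,0,0],"gripper":0.01},{"dp":[-0.01,0,0],"delta_rot":[0,0,0],"gripper":0.01},{"dp":[-0.01,0,0],"delta_rot":[0,0,0],"gripper":0.01}]' 
python3 where.py
```

```text
clock: 5.45
eef_pos: [0.4833, -0.2427, 0.0907]
orientation: [[0.999, 0.049, 0.012], [0.049, -0.999, -0.0], [0.012, 0.001, -1.0]]
ft_force: [17.0, 1.8, -13.4]
grip_width: 0.0227
t 5.45 tcp [ 0.4833 -0.2427  0.0907] yaw 2.79 tilt [ 0.012  -0.0002] w 0.0227 F [ 17.    1.8 -13.4]
in stamp frame -0.0367 -0.0012 0.0907
knob tool delta [ 0.0217 -0.0011 -0.0011]
pad tool delta [0.0604 0.0541 0.0014]
```

```bash
python3 -m pendant '[{"dp":[-0.01,0.001,0],"delta_rot":[0,-0.5,0],"gripper":0.01},{"dp":[-0.008,0,0],"delta_rot":[0,-0.3,0],"gripper":0.01}]' 
python3 where.py
```

```text
clock: 5.7
eef_pos: [0.4702, -0.2434, 0.0907]
orientation: [[0.999, 0.051, 0.009], [0.051, -0.999, 0.002], [0.009, -0.002, -1.0]]
ft_force: [14.2, 0.5, -10.6]
grip_width: 0.0222
t 5.7 tcp [ 0.4702 -0.2434  0.0907] yaw 2.92 tilt [0.0091 0.0022] w 0.0222 F [ 14.2   0.5 -10.6]
in stamp frame -0.0498 -0.0014 0.0907
knob tool delta [ 0.0348 -0.0011 -0.001 ]
pad tool delta [0.0734 0.0542 0.0013]
```

```bash
python3 -m pendant '[{"dp":[-0.009,0,0],"delta_rot":[0,-0.5,0],"gripper":0.01},{"dp":[-0.004,0,0],"delta_rot":[0,-0.3,0],"gripper":0.01}]' 
python3 where.py
python3 - <<'E'
from bench import cams
import cv2
for n in("side",): cv2.imwrite(f"pics/{n}2.png",cv2.resize(cams.read_camera(n)['color'][260:430,160:420],None,fx=3,fy=3))
E
```

```text
clock: 5.95
eef_pos: [0.4622, -0.2438, 0.0907]
orientation: [[0.999, 0.053, 0.006], [0.053, -0.999, 0.003], [0.006, -0.002, -1.0]]
ft_force: [12.5, 2.6, -10.7]
grip_width: 0.0221
t 5.95 tcp [ 0.4622 -0.2438  0.0907] yaw 3.02 tilt [0.0058 0.0027] w 0.0221 F [ 12.5   2.6 -10.7]
in stamp frame -0.0578 -0.0014 0.0907
knob tool delta [ 0.0428 -0.001  -0.0011]
pad tool delta [0.0813 0.0543 0.001 ]
```

View pics/side2.png

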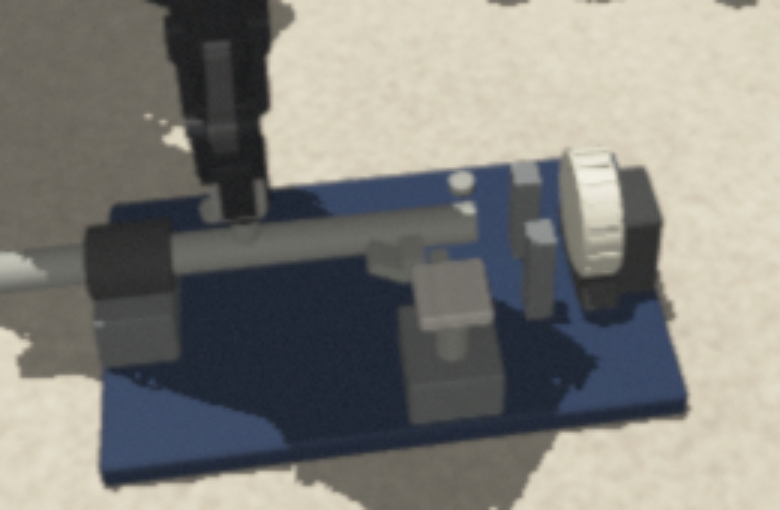

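The rod's front end is now at about (470,220) in the crop, well clear of the cap at (595,215), so it's drawn back roughly 43 mm. I'll draw a few mm more, then ease it forward with the grip still closed.

```bash
python3 -m pendant '[{"dp":[-0.005,0,0],"delta_rot":[0,-0.3,0],"gripper":0.01},{"dp":[-0.001,0,0],"delta_rot":[0,0,0],"gripper":0.01}]' 
python3 where.py
```

```text
clock: 6.25
eef_pos: [0.4613, -0.2439, 0.0906]
orientation: [[0.998, 0.054, 0.011], [0.054, -0.999, 0.004], [0.011, -0.003, -1.0]]
ft_force: [13.3, 3.0, -11.1]
grip_width: 0.0226
t 6.25 tcp [ 0.4613 -0.2439  0.0906] yaw 3.11 tilt [0.011  0.0037] w 0.0226 F [ 13.3   3.  -11.1]
in stamp frame -0.0587 -0.0014 0.0906
knob tool delta [ 0.0438 -0.0009 -0.0009]
pad tool delta [0.0821 0.0545 0.0014]
```

```bash
python3 -m pendant '[{"dp":[-0.006,0,0],"delta_rot":[0,-0.5,0],"gripper":0.01},{"dp":[-0.003,0,0],"delta_rot":[0,-0.2,0],"gripper":0.01}]' 
python3 where.py
```

```text
clock: 6.5
eef_pos: [0.4576, -0.2441, 0.0907]
orientation: [[0.998, 0.056, 0.01], [0.056, -0.998, 0.004], [0.01, -0.004, -1.0]]
ft_force: [12.8, 2.7, -10.6]
grip_width: 0.0221
t 6.5 tcp [ 0.4576 -0.2441  0.0907] yaw 3.21 tilt [0.0095 0.0044] w 0.0221 F [ 12.8   2.7 -10.6]
in stamp frame -0.0624 -0.0015 0.0907
knob tool delta [ 0.0475 -0.0009 -0.0009]
pad tool delta [0.0857 0.0546 0.0013]
```

```bash
python3 -m pendant '[{"dp":[0.003,0,0],"delta_rot":[0,-0.5,0],"gripper":0.01},{"dp":[0.002,0,0],"delta_rot":[0,0,0],"gripper":0.01},{"dp":[0,0,0],"delta_rot":[0,0,0],"gripper":0.01}]' 
python3 where.py
```

```text
clock: 6.88
eef_pos: [0.4657, -0.2436, 0.0906]
orientation: [[0.998, 0.056, 0.007], [0.056, -0.998, 0.004], [0.007, -0.004, -1.0]]
ft_force: [-1.3, 0.0, 1.6]
grip_width: 0.0219
t 6.875 tcp [ 0.4657 -0.2436  0.0906] yaw 3.23 tilt [0.0067 0.0044] w 0.0219 F [-1.3  0.   1.6]
in stamp frame -0.0543 -0.0013 0.0906
knob tool delta [ 0.0394 -0.0008 -0.0012]
pad tool delta [0.0776 0.0547 0.0009]
```

The force dropped to about zero at 39.4 mm, so the sear is holding. Opening the gripper and lifting.

```bash
python3 -m pendant '[{"dp":[0,0,0],"delta_rot":[0,0,0],"gripper":0.06},{"dp":[0,0,0],"delta_rot":[0,0,0],"gripper":0.06},{"dp":[0,0,0],"delta_rot":[0,-0.4,-0.6],"gripper":0.06},{"dp":[0,0,-0.035],"delta_rot":[0,0,0],"gripper":0.06},{"dp":[0,0,-0.035],"delta_rot":[0,0,0],"gripper":0.06},{"dp":[0,0,0],"delta_rot":[0,0,0],"gripper":0}]' 
python3 where.py
python3 - <<'E'
from bench import cams
import cv2,numpy as np
a=[cv2.resize(cams.read_camera(n)['color'][y:y+190,x:x+260],None,fx=1.5,fy=1.5) for n,x,y in(("side",160,250),("top",340,190))]
cv2.imwrite("pics/b3.png",np.hstack(a))
E
```

```text
clock: 7.62
eef_pos: [0.4646, -0.2434, 0.1623]
orientation: [[0.998, 0.069, -0.003], [0.069, -0.998, 0.005], [-0.002, -0.005, -1.0]]
ft_force: [-0.3, -1.1, -0.0]
grip_width: 0.0431
t 7.625 tcp [ 0.4646 -0.2434  0.1623] yaw 3.96 tilt [-0.0026  0.0053] w 0.0431 F [-0.3 -1.1 -0. ]
in stamp frame -0.0554 -0.0011 0.1623
knob tool delta [0.0405 0.0003 0.0702]
pad tool delta [0.0781 0.0563 0.0718]
```

View pics/b3.png

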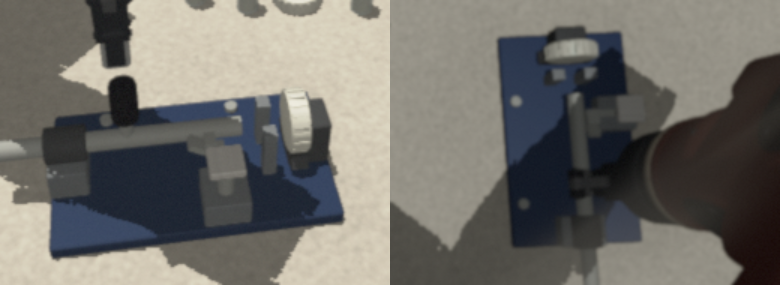

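The side view shows the knob at (123,100) in the crop, free of the fingers and still drawn back, with the rod end at (240,127) away from the cap. Moving over the pad with the fingers shut.

```bash
python3 -m pendant '[{"dp":[0.039,0.028,0],"delta_rot":[-0.3,0.1,1.5],"gripper":0},{"dp":[0.039,0.028,0],"delta_rot":[0,0,0],"gripper":0},{"dp":[0,0,0],"delta_rot":[0,0,0],"gripper":0},{"dp":[0,0,0],"delta_rot":[0,0,0],"gripper":0}]' 
python3 where.py
```

```text
clock: 8.22
eef_pos: [0.5429, -0.2929, 0.1532]
orientation: [[0.999, 0.042, -0.012], [0.042, -0.999, 0.008], [-0.012, -0.008, -1.0]]
ft_force: [-0.6, 0.3, -1.1]
grip_width: 0.0001
t 8.225 tcp [ 0.5429 -0.2929  0.1532] yaw 2.43 tilt [-0.0119  0.0079] w 0.0001 F [-0.6  0.3 -1.1]
in stamp frame 0.0207 -0.054 0.1532
knob tool delta [-0.035  -0.0534  0.0621]
pad tool delta [0.0041 0.0015 0.0632]
```

```bash
python3 -m pendant '[{"dp":[0.004,0.001,0.03],"delta_rot":[-0.4,0.7,0],"gripper":0},{"dp":[0,0,0.028],"delta_rot":[0,0,0],"gripper":0},{"dp":[0,0,0],"delta_rot":[0,0,0],"gripper":0},{"dp":[0,0,0],"delta_rot":[0,0,0],"gripper":0}]' 
python3 where.py
python3 - <<'E'
from bench import cams
import cv2,numpy as np
a=[cv2.resize(cams.read_camera(n)['color'][y:y+190,x:x+260],None,fx=1.5,fy=1.5) for n,x,y in(("side",160,250),("top",340,190))]
cv2.imwrite("pics/b4.png",np.hstack(a))
E
```

```text
clock: 8.72
eef_pos: [0.5438, -0.2914, 0.0941]
orientation: [[0.999, 0.043, -0.001], [0.043, -0.999, 0.003], [-0.001, -0.003, -1.0]]
ft_force: [0.6, 0.6, 0.9]
grip_width: 0.0003
t 8.725 tcp [ 0.5438 -0.2914  0.0941] yaw 2.46 tilt [-0.001   0.0026] w 0.0003 F [0.6 0.6 0.9]
in stamp frame 0.0216 -0.0525 0.0941
knob tool delta [-0.0366 -0.0525  0.0023]
pad tool delta [0.0024 0.0025 0.0041]
```

View pics/b4.png

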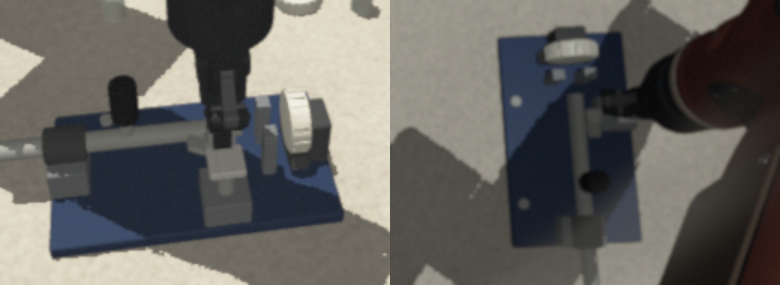

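The shut fingers are just above the pad, which is at (225,163) in the side crop, with the striker still drawn. Centring, then pressing.

```bash
python3 -m pendant '[{"dp":[0.003,0.004,0.011],"delta_rot":[0,0,0],"gripper":0},{"dp":[0,0,0],"delta_rot":[0,0,0],"gripper":0}]' 
python3 where.py
```

```text
clock: 9.07
eef_pos: [0.5481, -0.2962, 0.0839]
orientation: [[0.999, 0.043, 0.001], [0.043, -0.999, 0.001], [0.001, -0.001, -1.0]]
ft_force: [-0.2, -0.6, 0.0]
grip_width: 0.0001
t 9.075 tcp [ 0.5481 -0.2962  0.0839] yaw 2.45 tilt [0.0013 0.001 ] w 0.0001 F [-0.2 -0.6  0. ]
in stamp frame 0.0257 -0.0575 0.0839
knob tool delta [-0.0408 -0.0575 -0.0081]
pad tool delta [-0.0017 -0.0025 -0.0061]
```

```bash
python3 -m pendant '[{"dp":[-0.001,-0.002,0.007],"delta_rot":[0,0,0],"gripper":0},{"dp":[0,0,0.005],"delta_rot":[0,0,0],"gripper":0},{"dp":[0,0,0.003],"delta_rot":[0,0,0],"gripper":0}]' 
python3 where.py
```

```text
clock: 9.45
eef_pos: [0.5478, -0.2951, 0.0697]
orientation: [[0.999, 0.043, 0.003], [0.043, -0.999, -0.001], [0.003, 0.002, -1.0]]
ft_force: [-1.7, 0.3, 5.2]
grip_width: 0.0002
t 9.45 tcp [ 0.5478 -0.2951  0.0697] yaw 2.44 tilt [ 0.0034 -0.0014] w 0.0002 F [-1.7  0.3  5.2]
in stamp frame 0.0255 -0.0564 0.0697
knob tool delta [-0.0405 -0.0563 -0.0225]
pad tool delta [-0.0015 -0.0013 -0.0203]
```

It's pressed about 8 mm at roughly 5 N. Checking whether it fired.

```bash
python3 - <<'E'
from bench import cams
import cv2,numpy as np
a=[cv2.resize(cams.read_camera(n)['color'][y:y+190,x:x+260],None,fx=1.5,fy=1.5) for n,x,y in(("side",160,250),("top",340,190))]
cv2.imwrite("pics/b5.png",np.hstack(a))
E
python3 where.py
```

```text
t 9.55 tcp [ 0.5478 -0.2951  0.0697] yaw 2.44 tilt [ 0.0033 -0.0013] w 0.0001 F [-1.7  0.8  6. ]
in stamp frame 0.0255 -0.0563 0.0697
knob tool delta [-0.0405 -0.0563 -0.0226]
pad tool delta [-0.0014 -0.0013 -0.0204]
```

View pics/b5.png

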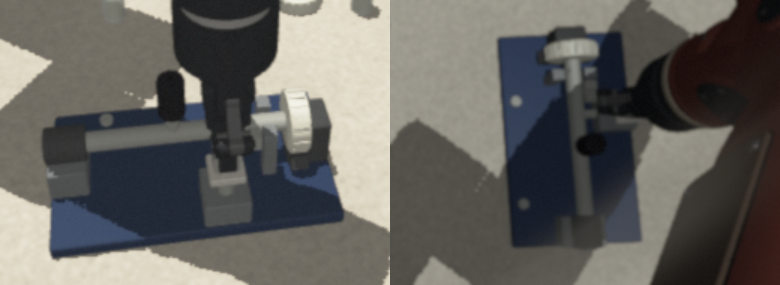

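It fired: the knob is back at (171,95) in the side crop and the rod reaches the cap at (297,120). Lifting off.

```bash
python3 -m pendant '[{"dp":[0,0,-0.03],"delta_rot":[0,0,0],"gripper":0},{"dp":[0,0,-0.05],"delta_rot":[0,0,0],"gripper":0},{"dp":[0,0,-0.05],"delta_rot":[0,0,0],"gripper":0},{"dp":[0,0,0],"delta_rot":[0,0,0],"gripper":0},{"dp":[0,0,0],"delta_rot":[0,0,0],"gripper":0},{"dp":[0,0,0],"delta_rot":[0,0,0],"gripper":0}]' 
python3 where.py
python3 - <<'E'
from bench import cams
import cv2,numpy as np
a=[cv2.resize(cams.read_camera(n)['color'][y:y+190,x:x+260],None,fx=1.5,fy=1.5) for n,x,y in(("side",160,250),("top",340,190))]
cv2.imwrite("pics/b6.png",np.hstack(a))
E
```

```text
clock: 10.3
eef_pos: [0.5458, -0.2933, 0.1996]
orientation: [[0.999, 0.043, -0.001], [0.043, -0.999, 0.002], [-0.001, -0.002, -1.0]]
ft_force: [0.1, -0.5, 0.3]
grip_width: -0.0001
t 10.3 tcp [ 0.5458 -0.2933  0.1996] yaw 2.46 tilt [-0.0009  0.0021] w -0.0001 F [ 0.1 -0.5  0.3]
in stamp frame 0.0236 -0.0545 0.1996
knob tool delta [-0.0385 -0.0542  0.1077]
pad tool delta [0.0005 0.0007 0.1096]
```

View pics/b6.png

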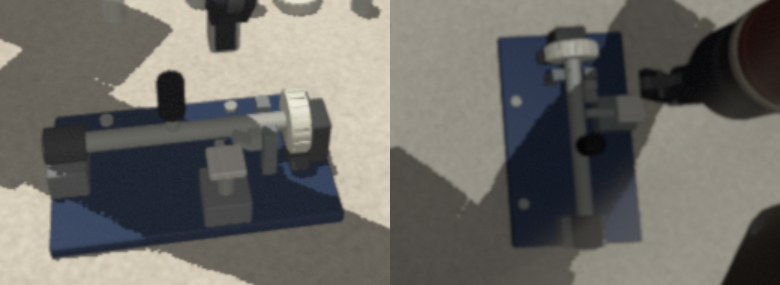

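The side crop shows the striker home on the cap with the knob at (171,95), the pad back up at (227,160), the cap in its nest at (297,120) and the gripper well clear.

```bash
python3 -c "
from bench import workorder; print(workorder.job_done())"
```

```text
the job is handed in; nothing more can be done
None
```

The cap in the right-hand stamp has been struck and the job is handed in, at about 10.4 s on the robot's clock. No verdict is reported.

- **Draw:** I gripped the knob and drew the striker back about 47 mm. The pull fell to about zero at roughly 39 mm, and after I let go the pictures showed the striker staying back.
- **Fire:** I pressed the trip pad down about 8 mm at 5–6 N with the fingers shut, and the striker fired.
- **Last checks:** The final pictures show the striker home on the cap, the cap still in its nest, the pad back up and the gripper clear. The wrist force reads about zero. No move went near the other stamp, though I took no final picture of it.
- **What went wrong:** The first grip on the knob sat about 12 mm too high and 5 mm off. I opened, corrected and gripped again before drawing. That first closing moved the tool only a few mm, with under 5 N at the wrist at its end.
- **Not checked:** I did not look for the mark itself on the cap's face.

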